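# Zero the blue thickness gauge

## Task

Two bench thickness gauges with face-up dials stand beside the microscope. The one on the blue stand has nothing under its plunger: turn its round bezel until the red zero mark of the dial stands at the tip of the black needle, then let go. Leave the bezel of the grey gauge, which holds a glass slide, as it is set.

Things in the scene. Friction and masses are not known exactly. Their poses are not given: they have to be found in the camera images.
- blue_dial_centre (a point): Centre of the blue gauge's face-up dial, level with its bezel's top, 122 mm up. Bezel: knurled black ring, 58 mm across, 22 mm high (100 to 122 mm up); it turns with the white dial about the vertical, either way, takes 0.05 N m, stays where left. Fixed stand; below the bezel only a 46 mm body, then 32 mm lower the arm and column: grip from above across any diameter. x axis: to the red mark.
- blue_zero_mark (a point): Inner point of the red zero arrow on the blue gauge's white dial, 20 mm from the dial centre, 2 mm below the bezel's top; a red block on the bezel's rim stands outside it. It turns with the bezel. x axis: outward from the dial centre through the mark; z up.
- blue_needle_tip (a point): Tip of the blue gauge's black needle, 20 mm from the dial centre, just below the bezel's top. The needle (2 to 3 mm wide, 8 mm tail behind the hub) does not turn with the bezel. At the start the red mark is 0.4 to 1.45 rad counter-clockwise of it, seen from above. x axis: outward from the dial centre along the needle; z up.
- grey_zero_mark (a point): Red zero mark of the grey gauge, 20 mm from the centre of its dial. That gauge has the same shape and size, on a grey stand, with a glass slide under its plunger; its bezel must stay as set. x axis: outward from its dial centre through the mark, so the centre lies 20 mm back along it.

How it is judged (in metres and radians):
At the end, for the whole second after the job is handed in: The red zero mark of the blue gauge stands at its needle's tip, within 5 mm (about 14 degrees), seen from above (horizontal distance between blue_zero_mark and blue_needle_tip below 0.005 m); the robot touches nothing.
It fails at once if the bezel of the grey gauge is turned (its zero mark moves by more than 4 mm) (distance of grey_zero_mark from where it was at the start of the episode above 0.004 m).
It also fails if it takes over 32 s, if anything falls off the work surface, if the arm or the gripper's body presses on something with over 40 N, if the wrist force passes 120 N, or if a joint passes its speed limit or range.

## Robot

A 7-joint arm with a two-finger parallel gripper is mounted at the origin on a cart in front of the work surface, level with it; the furniture and walls round the work are solid. World frame = base frame: x ahead of the robot, y to its left, z up, the work surface at z = 0. Lengths are in mm, angles in rad, forces in N, time in s.
With the tool pointing down it reaches from about 400 to 875 mm from the base axis. Payload 4.4 kg.
Tool frame: the origin (TCP) lies at the very end of the fingers, on their centre line; the grasp point (between the pads) lies 19 mm behind it; z points along the fingers, y is the line along which they close (so a half turn about z gives the same grasp; the last joint's range is limited). The gripper opens to 85 mm and grips with 20 to 120 N. Pads are 22 mm wide; open, the fingers measure 114 mm over their backs; the gripper's body (76 mm by 85 mm) begins 54 mm behind the grasp point. The pads swing forward as they close: fully open they stand 13 mm farther back than shut.
Start: joints at [-1.394, 0.628, 0.038, 1.517, -0.027, 0.996, -0.02], TCP at [156.249, 630.955, 231.313] pointing down, gripper open.
Joint ranges: [-3.06, 3.06], [-0.37, 2.12], [-1.25, 1.32], [0.18, 2.47], [-1.1, 4.24], [0.23, 1.98], [-2.94, 2.94]. Speed limits (rad/s): [2.57, 2.57, 3.14, 3.14, 3.14, 3.14, 3.14].

## Interface

Orientations are given as [roll, pitch, yaw] about the fixed x, y, z axes, in that order (R = Rz(yaw) Ry(pitch) Rx(roll)).
In Python, from cell import ctrl gives the robot as it stands.
- The arm moves only by the tool jog_arm, never from a script. Its argument "plan" is a list of rows, each an object of numbers: "tx", "ty", "tz": the shift along the tool's x, y, z as a fraction of full scale; "wx", "wy", "wz": the turn, a rotation vector about the tool's x, y, z as a fraction of full scale; "claw": the closure, from 0 (fully open) to 1 (shut). In form: [{"tx": .., "ty": .., "tz": .., "wx": .., "wy": .., "wz": .., "claw": ..}, ...]. A call has 1 to 12 rows; each row is the pose to reach, as a shift and turn from the pose commanded when the call began, along the tool's axes at that moment; what a row does not reach only later rows make up. Full scale, the value 1, is 300 mm for a shift and 90 degrees for a turn. A row lasts 1/10 s, in which the tool goes at most 50 mm and 8.59 degrees, less where a joint would pass 70% of its speed; a pose out of reach is approached as far as the arm can. A call with a number of a shift or a turn outside -1 to 1 is refused whole. A call with a gripper value outside its range is refused whole. The fingers move at their own pace and stop on an object; the grip force is fixed at half the most. Time passes only in rows, so rows that repeat a pose let the fingers close. It gives the time, the measured TCP pose, the force, the opening and the grip force at its end, in the units of the state.
- ctrl.read_state(): the state, without advancing time (a new reading comes with each control period).
- ctrl.get_image(name): name is "scene" or "top" or "wrist"; returns a dict with "img" (384x512x3 uint8, red, green, blue), "depth" (384x512 float32, mm along the optical axis (not along the pixel's ray), 0 where there is no reading), "fx", "fy", "cx", "cy" (pixels), "distortion" ([k1, k2, p1, p2, k3] as OpenCV has them; the pictures are not rectified), "position" and "orientation" of the camera in the world; the wrist camera has in their place "hand_eye" (4x4, takes a point from camera to tool coordinates, whose origin is the TCP and whose axes are the flange's). Camera axes: x right, y down, z forward; pixel columns grow to the right and rows downward; lengths in mm; the calibration is good to about 2 mm. A picture is of the moment at which its call begins: read the wrist's pose just before it.
- ctrl.finish_job(): hands the job in; it is judged then, once.
Trained networks look in a picture, given as the dict that the camera call returned (one of the last four; its "shot" number tells which), for a name from the list of things; names that differ only in an ending like _2 or _b are one class to them, and where a whole thing is asked for, a point or a joint stands for the part that bears it (a point fixed in the world has none). Each returns a list of dicts, best first, with "score" (0 to 1); they miss things now and then, are a little off and sometimes report something else, mostly with a low value. They report only what shows in the picture. A call takes as long as a camera call.
- ctrl.trace(picture, thing): "pixels" (384x512 bool, what is visible of it) and "extent" ([centre column, centre row, width, height] in pixels, round what is visible of it).
The state is a dict: "clock": time; "qpos": joint angles; "qd": joint speeds; "tau": joint torques, N m; "eef_pos": TCP position; "tool_rot": TCP orientation; "force": force on the tool from outside, world axes, zero at the start; "torque": the same for the moment, N m; "width": finger opening in mm; "gripper_force": force on a finger pad.
Only numpy, scipy, OpenCV 4.12 (cv2) and the standard library are available. Lean on these libraries where they do the work, as an engineer would, in place of code of your own. Each camera call takes 0.05 s, during which the arm holds its last target. There are 200 camera calls.

## Working session

There is one attempt and no reset: what is moved stays moved. The work goes in short steps, Python scripts to look and compute and a tool call to move; the robot and the scene stay as the last step left them, time stands still between calls to the robot, and variables do not carry over. Pictures are saved under pics/ and viewed, at most 10 in all, crops included, and the job is handed in when it is done.

Besides the shell and the picture viewer there is one more tool, called by a JSON object that holds its "op" and its "data". jog_arm: Moves the arm, as the interface text tells. Shift numbers are shares of 300 mm and turn numbers shares of 90 degrees, none past 1 either way. Its arguments: {"type":"object","properties":{"plan":{"type":"array"}},"required":["plan"]}

```bash
mkdir -p pics; cat > h.py <<'E'
import numpy as np, cv2
from scipy.spatial.transform import Rotation as R
from cell import ctrl
def rot(o):
    o=np.array(o,float)
    return o if o.shape==(3,3) else (R.from_euler('xyz',o).as_matrix() if o.size==3 else R.from_quat(o).as_matrix())
def cam(p,s=None):
    if 'hand_eye' in p:
        H=np.array(p['hand_eye']);T=rot(s['tool_rot'])
        return T@H[:3,3]+np.array(s['eef_pos']),T@H[:3,:3]
    return np.array(p['position']),rot(p['orientation'])
def ray(p,uv,z,s=None):
    c,M=cam(p,s);K=np.array([[p['fx'],0,p['cx']],[0,p['fy'],p['cy']],[0,0,1]])
    n=cv2.undistortPoints(np.array(uv,float).reshape(-1,1,2),K,np.array(p['distortion'],float)).reshape(-1,2)
    d=np.c_[n,np.ones(len(n))]@M.T
    return c+d*((z-c[2])/d[:,2:])
E
python3 - <<'E'
from h import *
s=ctrl.read_state();print(s)
ims=[]
for n in ['scene','top','wrist']:
    p=ctrl.get_image(n);ims.append(p['img']);print(n,p.get('position'),p.get('orientation'),p['fx'])
    for t in ['blue_dial_centre','blue_zero_mark','blue_needle_tip','grey_zero_mark']:
        for d in ctrl.trace(p,t)[:2]:
            e=d['extent'];print(n,t,round(d['score'],2),np.round(e),ray(p,e[:2],121,s).round(0))
a=np.hstack(ims[:2]);cv2.imwrite('pics/a.png',cv2.resize(a,(800,300))[:,:,::-1]);cv2.imwrite('pics/w.png',ims[2][:,:,::-1]);cv2.imwrite('pics/t.png',ims[1][:,:,::-1])
E
```

```text
{'clock': 0.0, 'qpos': array([-1.39383516,  0.62933931,  0.03847337,  1.51839579, -0.02700581,
        0.99628254, -0.01998549]), 'qd': array([ 0.00081317, -0.00044259,  0.00017172, -0.00057369, -0.00012888,
       -0.00067438, -0.00059642]), 'tau': array([-9.81789890e-04, -5.63393354e+01,  1.22504298e+00, -1.93437731e+01,
        1.06694808e-02,  1.09141695e-02, -3.14308409e-06]), 'eef_pos': array([156.08569814, 630.32780829, 230.38519562]), 'tool_rot': array([-3.13968697e+00,  3.89019079e-05,  2.89881682e+00]), 'force': array([0.85381239, 0.34108697, 0.43431484]), 'torque': array([ 0.03155285, -0.00048634, -0.04250749]), 'gripper_force': 0.0, 'width': 85.17880823939413}
scene [110.99976174 894.2438948  720.57110532] [-2.28855139e+00  1.45359950e-04 -2.45256146e+00] 373.46273761245953
scene blue_dial_centre 0.9 [312. 220.  24.  24.] [[391. 357. 121.]]
scene blue_dial_centre 0.52 [247. 249.  26.  26.] [[450. 516. 121.]]
scene blue_zero_mark 0.68 [311. 218.  26.  21.] [[395. 355. 121.]]
scene grey_zero_mark 0.89 [242. 250.  26.  24.] [[454. 525. 121.]]
top [328.68345411 385.55471597 987.06434844] [-2.92918092e+00  2.46641389e-03 -1.40094445e+00] 467.5093388304144
top blue_dial_centre 0.73 [288. 242.  32.  33.] [[402. 339. 121.]]
top blue_zero_mark 0.76 [287. 241.  26.  30.] [[404. 341. 121.]]
top grey_zero_mark 0.98 [200. 194.  30.  31.] [[464. 517. 121.]]
wrist None None 287.12086712041736
```

View pics/a.png

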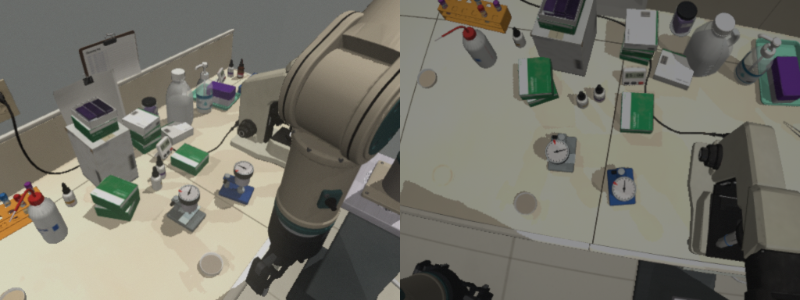

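The first picture shows the blue gauge in the top view at about (288,242) px and the grey one at (200,194) px. That puts them at about (398,345) and (458,520) mm. The microscope stands on the -y side.

```bash
python3 - <<'E'
from h import *
s=ctrl.read_state();p=ctrl.get_image('wrist');print(np.round(p['hand_eye'],3),p['fx'])
T=rot(s['tool_rot']);print('tool shift/300 to (398,345,250):',(T.T@(np.array([398,345,250])-s['eef_pos'])/300).round(3))
c,M=cam(p,s);print(c,M[:,2])
i=cv2.imread('pics/t.png')[190:295,240:340];cv2.imwrite('pics/tc.png',cv2.resize(i,None,fx=5,fy=5,interpolation=cv2.INTER_CUBIC))
E
```

```text
[[  -0.      -0.96    -0.279   70.749]
 [   1.      -0.       0.       0.47 ]
 [  -0.      -0.279    0.96  -142.572]
 [   0.       0.       0.       1.   ]] 287.12086712041736
tool shift/300 to (398,345,250): [-1.011 -0.731 -0.062]
[ 87.69791686 648.41268893 373.94065815] [ 0.2708228  -0.06695702 -0.96029775]
```

View pics/tc.png

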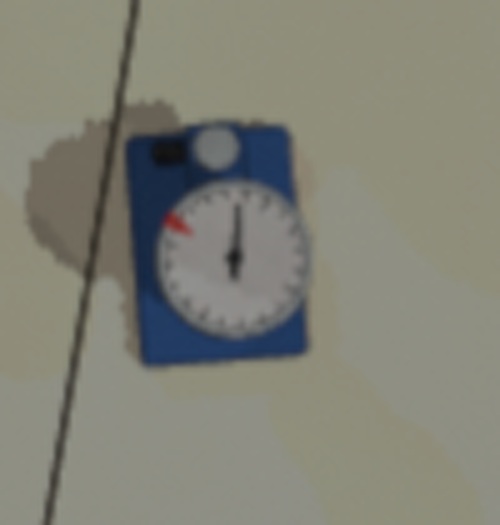

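The crop shows the needle pointing up in the picture (tip near crop (238,205)). The red mark is at (180,225), roughly 65° counter-clockwise of it, and the dial centre is at (235,258).

{"op": "jog_arm", "data": {"plan": [{"tx": -0.12,"ty": -0.09,"tz": -0.06},{"tx": -0.25,"ty": -0.18,"tz": -0.06},{"tx": -0.38,"ty": -0.27,"tz": -0.06},{"tx": -0.5,"ty": -0.36,"tz": -0.06},{"tx": -0.63,"ty": -0.46,"tz": -0.06},{"tx": -0.76,"ty": -0.55,"tz": -0.06},{"tx": -0.9,"ty": -0.65,"tz": -0.06},{"tx": -1,"ty": -0.73,"tz": -0.06},{"tx": -1,"ty": -0.73,"tz": -0.06},{"tx": -1,"ty": -0.73,"tz": -0.06},{"tx": -1,"ty": -0.73,"tz": -0.06},{"tx": -1,"ty": -0.73,"tz": -0.06}]}}

```text
invalid input at $.plan[0]: expected keys tx, ty, tz, wx, wy, wz, claw
```

```bash
cat > look.py <<'E'
from h import *
import sys
s=ctrl.read_state();p=ctrl.get_image('wrist');print(s['clock'],s['eef_pos'],s['tool_rot'],s['qpos'].round(2))
for t in ['blue_dial_centre','blue_zero_mark','blue_needle_tip','grey_zero_mark']:
    for d in ctrl.trace(p,t)[:2]:
        e=d['extent'];print(t,round(d['score'],2),np.round(e),ray(p,e[:2],121,s).round(0),d['pixels'].sum())
cv2.imwrite(f'pics/{sys.argv[1]}.png',p['img'][:,:,::-1])
np.save('last.npy',dict(p=p,s=s),allow_pickle=True)
E
python3 look.py b
```

```text
0.8 [156.23773882 630.9427634  231.3341044 ] [ 3.14157116e+00 -5.37339407e-05  2.89874971e+00] [-1.39  0.63  0.04  1.52 -0.03  1.   -0.02]
```

View pics/b.png

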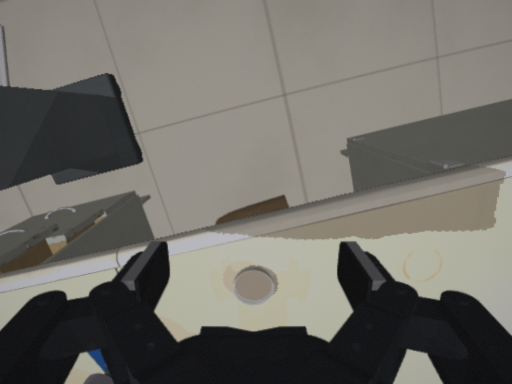

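The plan was refused because every key must be present, so the arm has not moved. The wrist view shows the fingers at about (160,270) and (350,270) px, still over the bench edge.

{"op": "jog_arm", "data": {"plan": [{"tx": -0.12,"ty": -0.09,"tz": -0.06,"wx": 0,"wy": 0,"wz": 0,"claw": 0},{"tx": -0.25,"ty": -0.18,"tz": -0.06,"wx": 0,"wy": 0,"wz": 0,"claw": 0},{"tx": -0.38,"ty": -0.27,"tz": -0.06,"wx": 0,"wy": 0,"wz": 0,"claw": 0},{"tx": -0.5,"ty": -0.36,"tz": -0.06,"wx": 0,"wy": 0,"wz": 0,"claw": 0},{"tx": -0.63,"ty": -0.46,"tz": -0.06,"wx": 0,"wy": 0,"wz": 0,"claw": 0},{"tx": -0.76,"ty": -0.55,"tz": -0.06,"wx": 0,"wy": 0,"wz": 0,"claw": 0},{"tx": -0.9,"ty": -0.65,"tz": -0.06,"wx": 0,"wy": 0,"wz": 0,"claw": 0},{"tx": -1,"ty": -0.73,"tz": -0.06,"wx": 0,"wy": 0,"wz": 0,"claw": 0},{"tx": -1,"ty": -0.73,"tz": -0.06,"wx": 0,"wy": 0,"wz": 0,"claw": 0},{"tx": -1,"ty": -0.73,"tz": -0.06,"wx": 0,"wy": 0,"wz": 0,"claw": 0},{"tx": -1,"ty": -0.73,"tz": -0.06,"wx": 0,"wy": 0,"wz": 0,"claw": 0}]}}

```text
clock: 2.15
eef_pos: [393.8, 347.6, 249.3]
tool_rot: [3.141, -0.001, 2.901]
force: [-0.5, -1.4, -0.1]
width: 85.5
gripper_force: 0.0
```

```bash
python3 look.py c
```

```text
2.15 [393.84582264 347.59120258 249.34509133] [ 3.14078215e+00 -7.81072607e-04  2.90075788e+00] [-0.82  0.43  0.06  1.84 -0.03  0.87  0.59]
blue_dial_centre 0.85 [249. 193.  60.  61.] [[399. 342. 121.]] 2715
blue_zero_mark 0.84 [251. 194.  62.  64.] [[402. 344. 121.]] 2755
grey_zero_mark 0.65 [426. 209.  64.  60.] [[459. 512. 121.]] 2883
```

View pics/c.png

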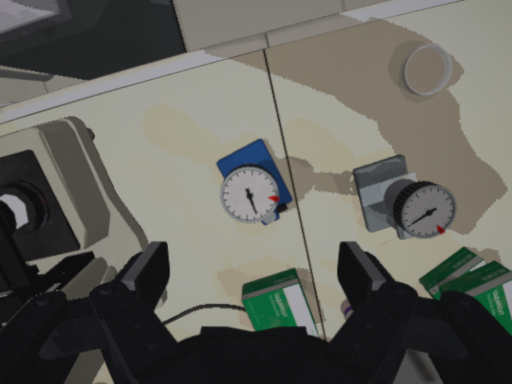

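The wrist view shows the blue dial at (249,193) px, its red mark at (275,198) and the needle pointing to about (254,215). Next I rectify the dial plane to measure the angle.

```bash
cat > rect.py <<'E'
from h import *
import sys
L=np.load('last.npy',allow_pickle=True).item();p,s=L['p'],L['s']
def rect(z,c0,half=40,n=400):
    c,M=cam(p,s);g=np.linspace(-half,half,n);X,Y=np.meshgrid(g,-g)   # x right,y up
    P=np.stack([X.ravel()+c0[0],Y.ravel()+c0[1],np.full(X.size,z)],1)
    K=np.array([[p['fx'],0,p['cx']],[0,p['fy'],p['cy']],[0,0,1]])
    uv,_=cv2.projectPoints(P,cv2.Rodrigues(M.T)[0],-M.T@c,K,np.array(p['distortion'],float))
    uv=uv.reshape(n,n,2).astype(np.float32);return cv2.remap(p['img'],uv[...,0],uv[...,1],cv2.INTER_CUBIC),X,Y
c=np.array([399,342.])
for k in range(4):                       # centre from white-dial mask
    I,X,Y=rect(120,c);hsv=cv2.cvtColor(I,cv2.COLOR_RGB2HSV)
    r=np.hypot(X,Y)
    w=((hsv[...,2]>140)&(hsv[...,1]<60)&(r<30)).astype(np.uint8)
    w=cv2.morphologyEx(w,cv2.MORPH_CLOSE,np.ones((25,25)))
    h=max(cv2.findContours(w,0,2)[0],key=cv2.contourArea)
    (u,v),(a,b),_=cv2.fitEllipse(cv2.convexHull(h));d=np.array([(u-199.5)*80/399,-(v-199.5)*80/399]);c=c+d
I,X,Y=rect(120,c);hsv=cv2.cvtColor(I,cv2.COLOR_RGB2HSV).astype(int);r=np.hypot(X,Y)
red=(I[...,0].astype(int)-I[...,1]>60)&(r<30);ra=np.arctan2(Y[red].mean(),X[red].mean())
dk=255-hsv[...,2]; m=(r>10)&(r<18)&~red
best=[(dk[m&(abs((np.arctan2(Y,X)-t+np.pi)%(2*np.pi)-np.pi)*r<1.2)].mean(),t) for t in np.arange(-np.pi,np.pi,.02)]
na=max(best)[1];df=(ra-na+np.pi)%(2*np.pi)-np.pi
print('centre',c,'axes',a/5,b/5,'red',ra,'needle',na,'ccw diff',df,np.degrees(df),'mark err mm',40*np.sin(abs(df)/2))
T=rot(s['tool_rot']);print('to TCP z 92, /300:',(T.T@(np.r_[c,92]-s['eef_pos'])/300).round(3),'turn/90:',np.degrees(df)/90)
cv2.imwrite(f'pics/{sys.argv[1]}.png',I[:,:,::-1])
E
python3 rect.py d
```

```text
centre [403.37535489 337.34847862] axes 58.56783447265625 59.60563354492187 red 1.3175853951339178 needle 0.43840734641021006 ccw diff 0.8791780487237073 50.373191632415484 mark err mm 17.022703928540636
to TCP z 92, /300: [-0.039 -0.026  0.524] turn/90: 0.5597021292490609
```

View pics/d.png

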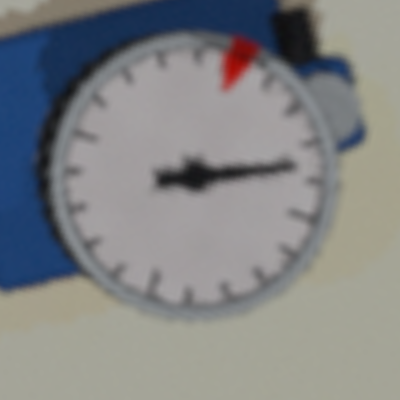

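The rectified dial (5 px/mm) has its centre at (195,175), i.e. world (402.5,342.3). The needle tip is at (293,165) and the inner point of the red mark at (224,90). The mark is therefore 65° counter-clockwise of the needle. The fitted centre in the script was off, so I use the picture's values.

{"op": "jog_arm", "data": {"plan": [{"tx": -0.03,"ty": -0.01,"tz": 0.12,"wx": 0,"wy": 0,"wz": 0,"claw": 0},{"tx": -0.03,"ty": -0.01,"tz": 0.24,"wx": 0,"wy": 0,"wz": 0,"claw": 0},{"tx": -0.03,"ty": -0.01,"tz": 0.36,"wx": 0,"wy": 0,"wz": 0,"claw": 0},{"tx": -0.03,"ty": -0.01,"tz": 0.45,"wx": 0,"wy": 0,"wz": 0,"claw": 0},{"tx": -0.03,"ty": -0.01,"tz": 0.52,"wx": 0,"wy": 0,"wz": 0,"claw": 0},{"tx": -0.03,"ty": -0.01,"tz": 0.52,"wx": 0,"wy": 0,"wz": 0,"claw": 0},{"tx": -0.03,"ty": -0.01,"tz": 0.52,"wx": 0,"wy": 0,"wz": 0,"claw": 0},{"tx": -0.03,"ty": -0.01,"tz": 0.52,"wx": 0,"wy": 0,"wz": 0,"claw": 0}]}}

```text
clock: 3.2
eef_pos: [403.4, 342.0, 94.5]
tool_rot: [3.14, 0.001, 2.899]
force: [1.2, 1.1, -0.4]
width: 85.4
gripper_force: 0.0
```

{"op": "jog_arm", "data": {"plan": [{"tx": 0,"ty": 0,"tz": 0,"wx": 0,"wy": 0,"wz": 0,"claw": 0.4},{"tx": 0,"ty": 0,"tz": 0,"wx": 0,"wy": 0,"wz": 0,"claw": 0.4},{"tx": 0,"ty": 0,"tz": 0,"wx": 0,"wy": 0,"wz": 0,"claw": 0.5},{"tx": 0,"ty": 0,"tz": 0,"wx": 0,"wy": 0,"wz": 0,"claw": 0.5},{"tx": 0,"ty": 0,"tz": 0,"wx": 0,"wy": 0,"wz": 0,"claw": 0.5},{"tx": 0,"ty": 0,"tz": 0,"wx": 0,"wy": 0,"wz": 0,"claw": 0.5}]}}

```text
clock: 3.8
eef_pos: [403.2, 341.4, 94.7]
tool_rot: [3.14, 0.001, 2.899]
force: [-1.3, -1.0, 7.8]
width: 56.5
gripper_force: 62.3
```

{"op": "jog_arm", "data": {"plan": [{"tx": 0,"ty": 0,"tz": 0,"wx": 0,"wy": 0,"wz": 0.08,"claw": 0.5},{"tx": 0,"ty": 0,"tz": 0,"wx": 0,"wy": 0,"wz": 0.16,"claw": 0.5},{"tx": 0,"ty": 0,"tz": 0,"wx": 0,"wy": 0,"wz": 0.24,"claw": 0.5},{"tx": 0,"ty": 0,"tz": 0,"wx": 0,"wy": 0,"wz": 0.32,"claw": 0.5},{"tx": 0,"ty": 0,"tz": 0,"wx": 0,"wy": 0,"wz": 0.4,"claw": 0.5},{"tx": 0,"ty": 0,"tz": 0,"wx": 0,"wy": 0,"wz": 0.48,"claw": 0.5},{"tx": 0,"ty": 0,"tz": 0,"wx": 0,"wy": 0,"wz": 0.56,"claw": 0.5},{"tx": 0,"ty": 0,"tz": 0,"wx": 0,"wy": 0,"wz": 0.64,"claw": 0.5},{"tx": 0,"ty": 0,"tz": 0,"wx": 0,"wy": 0,"wz": 0.72,"claw": 0.5},{"tx": 0,"ty": 0,"tz": 0,"wx": 0,"wy": 0,"wz": 0.72,"claw": 0.5},{"tx": 0,"ty": 0,"tz": 0,"wx": 0,"wy": 0,"wz": 0.72,"claw": 0.5}]}}

```text
clock: 4.9
eef_pos: [402.4, 340.7, 94.7]
tool_rot: [-3.141, -0.0, 1.767]
force: [-3.3, -2.6, 11.8]
width: 56.5
gripper_force: 62.8
```

{"op": "jog_arm", "data": {"plan": [{"tx": 0,"ty": 0,"tz": 0,"wx": 0,"wy": 0,"wz": 0,"claw": 0},{"tx": 0,"ty": 0,"tz": 0,"wx": 0,"wy": 0,"wz": 0,"claw": 0},{"tx": 0,"ty": 0,"tz": 0,"wx": 0,"wy": 0,"wz": 0,"claw": 0},{"tx": 0,"ty": 0,"tz": 0,"wx": 0,"wy": 0,"wz": 0,"claw": 0},{"tx": 0,"ty": 0,"tz": 0,"wx": 0,"wy": 0,"wz": 0,"claw": 0},{"tx": 0,"ty": 0,"tz": -0.1,"wx": 0,"wy": 0,"wz": 0,"claw": 0},{"tx": 0,"ty": 0,"tz": -0.2,"wx": 0,"wy": 0,"wz": 0,"claw": 0},{"tx": 0,"ty": 0,"tz": -0.35,"wx": 0,"wy": 0,"wz": 0,"claw": 0},{"tx": 0,"ty": 0,"tz": -0.5,"wx": 0,"wy": 0,"wz": 0,"claw": 0},{"tx": 0,"ty": 0,"tz": -0.5,"wx": 0,"wy": 0,"wz": 0,"claw": 0},{"tx": 0,"ty": 0,"tz": -0.5,"wx": 0,"wy": 0,"wz": 0,"claw": 0}]}}

```text
clock: 6.0
eef_pos: [403.0, 341.6, 244.2]
tool_rot: [3.14, -0.002, 1.768]
force: [-0.0, 0.2, 0.2]
width: 85.4
gripper_force: 0.0
```

```bash
python3 look.py e; sed -i 's/range(4)/range(0)/; s/\[399,342.\]/[402.5,342.3]/; s/,.axes.,a\/5,b\/5//' rect.py; python3 rect.py f
```

```text
6.0 [403.00451519 341.59484212 244.20994643] [ 3.14002551e+00 -1.59524237e-03  1.76813713e+00] [-1.1   0.48  0.5   1.85 -0.29  0.88 -0.26]
blue_dial_centre 0.66 [252. 185.  57.  64.] [[402. 345. 121.]] 2814
blue_zero_mark 0.6 [251. 187.  58.  59.] [[401. 343. 121.]] 2674
blue_needle_tip 0.57 [254. 187.  18.   6.] [[405. 343. 121.]] 62
grey_zero_mark 0.73 [363.  23.  74.  46.] [[465. 500. 121.]] 2535
centre [402.5 342.3] red 0.0718936037463679 needle 0.07840734641020974 ccw diff -0.00651374266384197 -0.37320996347244706 mark err mm 0.13027462296815487
to TCP z 92, /300: [ 0.002 -0.002  0.507] turn/90: -0.004146777371916079
```

View pics/f.png

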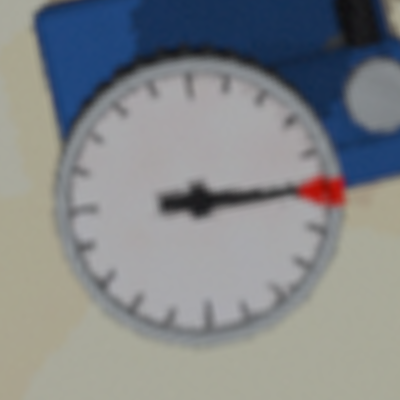

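The rectified picture now shows the red mark (300,190) at the needle tip (298,190), and the gripper is clear of the gauge.

```bash
python3 -c "
from cell import ctrl
print(ctrl.finish_job())"
```

```text
the job is handed in; nothing more can be done
None
```

I turned the blue gauge's bezel about 65° clockwise, so its red zero mark now stands at the needle tip (about 0.1 mm apart in the last picture); I then released it and backed clear, never went near the grey gauge, and handed the job in at about 6 s.

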